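# Close up the red bench chest

### The job

Close up the jeweller's red tool chest with the fingertips, without gripping anything: push both open drawers fully home, in either order, then push the raised lid down until it is fully shut. Push steadily without slamming, keep off the black carrying handle, never pull a drawer further out or raise the lid higher, and leave the other tools and what lies in the drawers alone.

Things in the scene. Friction and masses are not known exactly. Their poses are not given: they have to be found in the camera images.
- chest: Fixed red steel tool chest on the bench, 180 mm deep (x) by 300 mm wide (y) by 125 mm high without its lid. Origin: centre of its underside, on the bench. Its own +x points from its front (drawers) to its back (hinge), +y towards its left drawer, z up. It cannot be moved.
- drawer_left (a joint): Left drawer (on the chest's +y side): travel in m, 0 = fully home, grows as it comes out along the chest's -x, at most 0.10; starts open. It slides stiffly (about 3 N to push slowly), stays where it is left and stops dead at 0.
- drawer_right (a joint): Right drawer (on the chest's -y side), like the left one.
- drawer_left_front (a point): Middle of the foremost face of the aluminium lip of the left drawer. The black drawer front is 140 mm wide and 62 mm high, from 14 to 76 mm above the bench; the lip is 140 mm wide and 8 mm high, stands 12 mm out from the front, and its middle is 68 mm above the bench. With the drawer home this point is at x = -0.108, y = 0.074, z = 0.068 in the chest's frame.
- drawer_right_front (a point): The same point of the right drawer; home at x = -0.108, y = -0.074, z = 0.068 in the chest's frame.
- lid (a joint): Red lid of the chest, hinged along its back edge: angle in rad, 0 = shut (level), grows as the front edge rises; starts between 0.75 and 1.0, opens to 1.25 at most. Its hinge is stiff: the lid stays at any angle, and about 2 to 5 N at the front edge pushes it down. It stops dead at 0.
- lid_hinge (a point): Middle of the lid's hinge line, which runs along the chest's y axis; at x = 0.09, y = 0, z = 0.125 in the chest's frame.
- lid_edge (a point): Middle of the lid's front edge, on its outer (upper) surface; its axes turn with the lid: x along the lid to the hinge, y along the hinge, z out of the surface. The lid is a flat plate, 182 mm from hinge line to front edge, 304 mm wide; its outer surface lies 20 mm from the hinge line along z (145 mm above the bench when shut), with a skirt below.
- carry_handle: Black carrying handle (its ends have a hair of play) in the middle of the lid's outer surface: a bow 100 mm long along y, 10 mm thick, 27 mm high, 107 mm back from the lid's front edge. Origin on the lid's surface under its middle. Not to be pressed or held.
- tin: Small round steel tin lying in the left drawer, 42 mm diameter, 28 mm high, origin at the middle of its underside. It rides along with the drawer.
- collar: Brass ring lying in the right drawer, 38 mm diameter, 18 mm high, origin at the middle of its underside. It rides along with the drawer.
- mandrel: Loose upright steel cone on a round foot, foot diameter 68 mm, 140 mm high, to the right of the chest; origin under its foot. Bystander.
- bench_block: Loose dark steel block 80 x 80 x 22 mm, to the left of the chest; origin under its middle. Bystander.
- jar: Loose amber glass jar with a yellow cap, 60 mm diameter, 75 mm high, to the left of the chest's back; origin under its middle. Bystander.
- hammer: Loose hammer, 200 mm long, lying along its own x to the right of the chest; origin under its middle. Bystander.
- pliers: Loose pliers with blue grips, about 150 mm long, 12 mm high, lying on the bench in front of the drawers; origin under their middle. Bystander.

How it is judged:
By the outcome, as a careful person would: the job done as asked, in the order asked, and still so for the second after the job is handed in, with the robot touching nothing.
It also fails if it takes over 64 s, if anything falls off the work surface, if the arm or the gripper's body presses on something with over 40 N, if the wrist force passes 120 N, or if a joint passes its speed limit or range.

### The arm

A 6-joint arm with a two-finger parallel gripper is mounted at the origin on the work surface. World frame = base frame: x ahead of the robot, y to its left, z up, the work surface at z = 0. Lengths are in m, angles in rad, forces in N, time in s.
With the tool pointing down it reaches from about 0.375 to 0.9 m from the base axis. Payload 3.1 kg.
Tool frame: the origin (TCP) lies between the finger pads; the fingertips stand 17 mm ahead of it and the grasp point (between the pads) lies 2 mm behind it (robot.nose_length is the distance from the TCP to the fingertips, in m); z points along the fingers, y is the line along which they close (so a half turn about z gives the same grasp; the last joint's range is limited). The gripper opens to 87 mm and grips with 3 to 60 N. Pads are 19 mm wide; open, the fingers measure 117 mm over their backs; the gripper's body (75 mm by 190 mm) begins 51 mm behind the grasp point.
Start: joints at [-0.178, 0.527, 1.433, -0, 1.181, -0.178], TCP at [0.625, 0, 0.212] pointing down, gripper open.
Joint ranges: [-3.08, 3.08], [-0.75, 2.2], [0.22, 2.44], [-1.43, 4.57], [0, 2.65], [-2.85, 2.85]. Speed limits (rad/s): [2.79, 2.79, 3.14, 3.14, 3.14, 3.14].

### API

Orientations are given as a unit quaternion [x, y, z, w].
In Python, from rig import robot, cams gives the robot as it stands.
- The arm moves only by the shell command python3 -m pendant 'ROWS' [FORCE]. ROWS is JSON, a list of rows, each an object with "jaw": the opening, from 0 (shut) to 1 (fully open); "linear": the shift along the tool's x, y, z in cm, a list of three; "twist": the turn about the tool's z in degrees. A call has 1 to 12 rows; each row shifts and turns the commanded pose from where the row before left it, along the tool's axes as they then stand; what a row does not reach is not made up. A row lasts 1/12 s, in which the tool goes at most 41.7 mm and 7.16 degrees, less where a joint would pass 70% of its speed; a pose out of reach is approached as far as the arm can. A call is refused whole if a number of a shift passes 4.17 or a number of a turn 7.16, either way. A call with a gripper value outside its range is refused whole. The fingers move at their own pace and stop on an object; FORCE is the grip in N (left out, the last holds). Time passes only in rows, so rows that do not move let the fingers close. It gives the time, the measured TCP pose, the force, the opening and the grip force at its end, in the units of the state.
- robot.get_obs(): the state, without advancing time (a new reading comes with each control period).
- cams.camera(name): name is "scene" or "side" or "wrist"; returns a dict with "color" (400x640x3 uint8, blue, green, red), "depth" (400x640 float32, m along the optical axis (not along the pixel's ray), 0 where there is no reading), "fov_y" (degrees; the focal length in pixels is half the picture's height over the tangent of half this angle, whatever the lens; pixels are square), "cx", "cy" (the principal point, pixels), "view" (4x4, takes a point from world to camera coordinates). Camera axes: x right, y down, z forward; pixel columns grow to the right and rows downward; lengths in m; the calibration is good to about 2 mm. A picture is of the moment at which its call begins.
- robot.hand_in(): hands the job in; it is judged then, once.
The state is a dict: "time": time; "q": joint angles; "joint_velocities": joint speeds; "joint_torque": joint torques, N m; "position": TCP position; "tool_rot": TCP orientation; "ft_force": force on the tool from outside, world axes, zero at the start; "moment": the same for the moment, N m; "grip_width": finger opening in m; "grip_force": force on a finger pad.
Only numpy, scipy, OpenCV 4.12 (cv2) and the standard library are available. Lean on these libraries where they do the work, as an engineer would, in place of code of your own. Each camera call takes 0.05 s, during which the arm holds its last target. There are 200 camera calls.

## Working session

There is one attempt and no reset: what is moved stays moved. The work goes in short steps, Python scripts to look and compute and a shell command to move; the robot and the scene stay as the last step left them, time stands still between calls to the robot, and variables do not carry over. Pictures are saved under pics/ and viewed, at most 10 in all, crops included, and the job is handed in when it is done.

```bash
mkdir -p pics
cat > h.py <<'E'
import numpy as np, cv2
from rig import robot, cams
def snap(n):
    c=cams.camera(n); return c
def cloud(c):
    d=c["depth"]; f=200/np.tan(np.radians(c["fov_y"])/2)
    v,u=np.mgrid[0:400,0:640]
    P=np.stack([(u-c["cx"])/f*d,(v-c["cy"])/f*d,d,np.ones_like(d)],-1)
    W=P@np.linalg.inv(c["view"]).T
    W=W[...,:3]; W[d==0]=np.nan
    return W
E
python3 - <<'E'
from h import *
for n in("scene","side"):
    c=snap(n); cv2.imwrite(f"pics/{n}0.png",c["color"]); np.savez(f"{n}0.npz",**c)
    print(n,np.linalg.inv(c["view"])[:3,3].round(3),c["fov_y"],(c["depth"]>0).mean())
print(robot.get_obs())
E
```

```text
scene [ 0.254 -0.373  0.892] 53.302382711946734 0.99621484375
side [ 0.586 -0.362  1.041] 49.46942728641162 0.99603515625
{'time': 0.1, 'q': array([-1.78487891e-01,  5.28355672e-01,  1.43374771e+00,  3.83756884e-05,
        1.18137354e+00, -1.78491209e-01]), 'joint_velocities': array([ 9.70144916e-04, -3.41850572e-03, -3.42806372e-03, -5.16321732e-05,
        9.08867459e-04, -1.35769596e-03]), 'joint_torque': array([-3.02360622e-04, -4.40987206e+01, -1.77151054e+01,  6.34850166e-02,
        5.34114777e-02, -3.85449334e-05]), 'position': array([6.24345578e-01, 1.66510904e-04, 2.10688678e-01]), 'tool_rot': array([ 7.07110457e-01,  7.07102477e-01, -5.22752744e-04, -7.84003353e-04]), 'ft_force': array([-0.06062058, -0.18966084,  0.71861972]), 'moment': array([-0.03879986,  0.01168343, -0.0259949 ]), 'grip_force': 0.0, 'grip_width': 0.08702216953513171}
```

View pics/scene0.png

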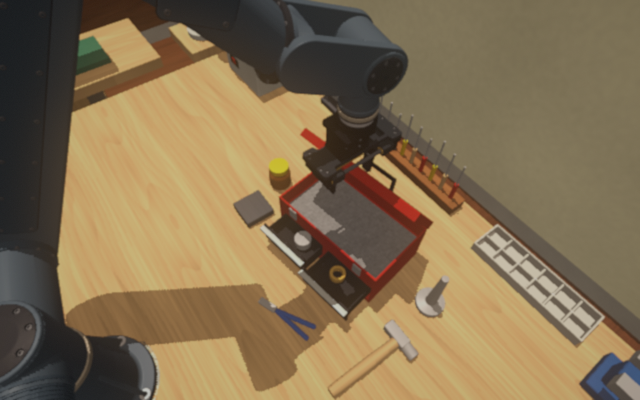

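View pics/side0.png

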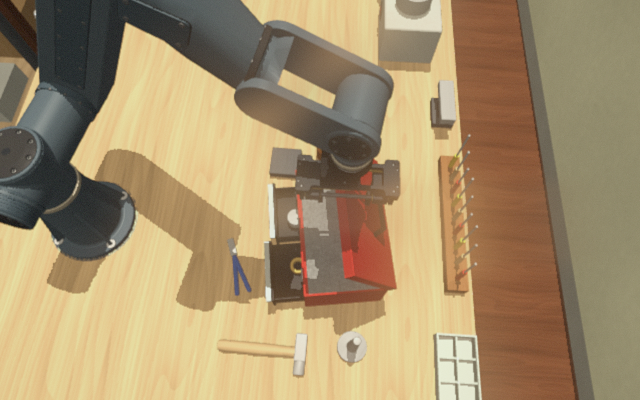

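Run:
```python
from h import *
for n in("scene","side"):
    c=dict(np.load(f"{n}0.npz")); W=cloud(c); im=c["color"].astype(int); hsv=cv2.cvtColor(c["color"],cv2.COLOR_BGR2HSV)
    x,y,z=W[...,0],W[...,1],W[...,2]
    roi=(x>.35)&(x<.9)&(abs(y)<.35)
    lip=roi&(hsv[...,1]<60)&(hsv[...,2]>110)&(z>.058)&(z<.08)
    k,l,st,ce=cv2.connectedComponentsWithStats(lip.astype(np.uint8))
    for i in range(1,k):
        if st[i,4]<25: continue
        p=W[l==i]; m=p[:,:2].mean(0); u,s,v=np.linalg.svd(p[:,:2]-m,full_matrices=False)
        t=(p[:,:2]-m)@v[0]; print(n,"lip",ce[i].round(),st[i,4],m.round(3),p[:,2].mean().round(3),v[0].round(3),t.min().round(3),t.max().round(3),(m+v[0]*t.min()).round(3),(m+v[0]*t.max()).round(3))
    red=roi&((hsv[...,0]<8)|(hsv[...,0]>172))&(hsv[...,1]>150)
    top=red&(abs(z-.125)<.006); p=W[top]; print(n,"rim",len(p)); 
    if len(p): print(cv2.minAreaRect(p[:,:2].astype(np.float32)))
    hi=red&(z>.15); p=W[hi]; print("lid",len(p),p.min(0).round(3),p.max(0).round(3))
    m=p.mean(0); u,s,v=np.linalg.svd(p-m,full_matrices=False); print(m.round(3),(s/len(p)**.5).round(4),v[2].round(3))
    j=p[:,2]>np.percentile(p[:,2],97); print("top edge",p[j].mean(0).round(3))
    blue=roi&(hsv[...,0]>95)&(hsv[...,0]<130)&(hsv[...,1]>100)&(z<.03); p=W[blue]; print("pliers",p.min(0).round(3),p.max(0).round(3))
```

```text
scene lip [282. 246.] 339 [0.456 0.024] 0.071 [ 0.142 -0.99 ] -0.073 0.067 [0.446 0.096] [ 0.466 -0.042]
scene lip [324. 294.] 316 [ 0.463 -0.128] 0.071 [ 0.148 -0.989] -0.077 0.063 [ 0.452 -0.052] [ 0.472 -0.19 ]
scene rim 486
((0.6185007691383362, -0.023679450154304504), (0.1796186864376068, 0.3004131317138672), 8.343603134155273)
lid 1148 [ 0.56  -0.175  0.154] [0.722 0.125 0.343]
[ 0.624 -0.068  0.274] [0.0908 0.0223 0.0054] [-0.819 -0.118 -0.562]
top edge [ 0.618 -0.068  0.294]Traceback (most recent call last):
  File "<stdin>", line 18, in <module>
    return umr_minimum(a, axis, None, out, keepdims, initial, where)
ValueError: zero-size array to reduction operation minimum which has no identity
```

Run:
```python
from h import *
a=cv2.imread("pics/scene0.png")[100:300,240:460]; b=cv2.imread("pics/side0.png")[130:320,240:420]
a=cv2.resize(a,(400,364),interpolation=2); b=cv2.resize(b,(384,405),interpolation=2)
o=np.zeros((410,800,3),np.uint8); o[:364,:400]=a; o[:405,405:789]=b; cv2.imwrite("pics/crop.png",o)
c=dict(np.load("side0.npz")); W=cloud(c)
for v,u in [(220,345),(240,355),(250,340),(270,350),(270,365),(260,375),(290,380),(220,375),(200,345),(230,365),(285,350),(180,350)]: print(u,v,W[v,u].round(3),c["color"][v,u])
c=dict(np.load("scene0.npz")); W=cloud(c); print('scene')
for v,u in [(135,305),(140,315),(180,360),(200,390),(215,410),(220,428),(160,378),(180,393),(210,425),(160,330),(150,355),(175,370)]: print(u,v,W[v,u].round(3),c["color"][v,u])
```

```text
345 220 [ 0.626 -0.069  0.282] [ 63  81 142]
355 240 [ 0.647 -0.103  0.269] [ 53  70 130]
340 250 [ 0.628 -0.067  0.084] [ 93 107 118]
350 270 [ 0.639 -0.164  0.28 ] [ 61  79 197]
365 270 [ 0.669 -0.154  0.247] [ 57  74 172]
375 260 [ 0.693 -0.122  0.207] [ 57  82 173]
380 290 [ 0.715 -0.162  0.124] [ 60  86 147]
375 220 [ 0.694 -0.029  0.187] [ 61  93 144]
345 200 [ 0.625 -0.029  0.283] [ 62  82 142]
365 230 [ 0.669 -0.068  0.23 ] [ 62  87 170]
350 285 [ 0.654 -0.146  0.082] [ 94 109 125]
350 180 [ 0.626 -0.039  0.389] [49 64 82]
scene
305 135 [0.591 0.115 0.277] [ 38  57 168]
315 140 [0.598 0.088 0.281] [ 36  55 171]
360 180 [ 0.61  -0.044  0.274] [ 25  36 108]
390 200 [ 0.622 -0.116  0.278] [ 25  38 115]
410 215 [ 0.63  -0.162  0.277] [ 33  48 171]
428 220 [ 0.704 -0.165  0.192] [29 46 99]
378 160 [0.857 0.126 0.001] [113 170 197]
393 180 [ 0.703 -0.053  0.212] [27 34 47]
425 210 [ 0.843 -0.08  -0.   ] [107 163 198]
330 160 [ 0.56  -0.009  0.335] [34 45 56]
355 150 [ 0.607 -0.023  0.343] [23 32 43]
370 175 [ 0.628 -0.052  0.283] [ 67 108 153]
```

View pics/crop.png

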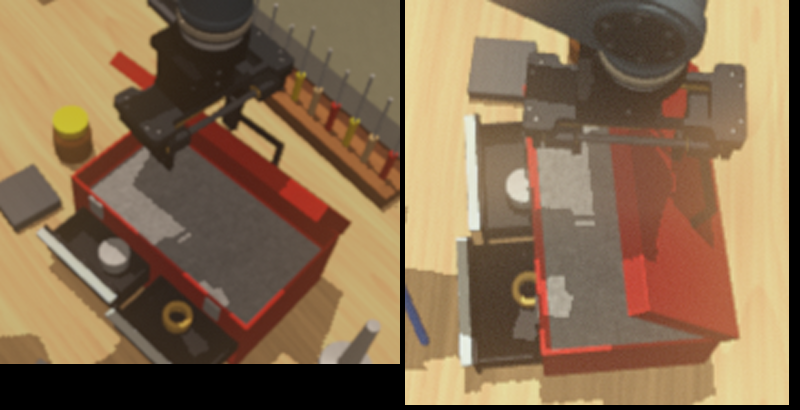

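Run:
```python
from h import *
c=snap("wrist"); cv2.imwrite("pics/w0.png",c["color"]); W=cloud(c); np.savez("w0.npz",**c)
print(np.linalg.inv(c["view"]).round(3))
for v in range(20,400,40): print(v,[tuple(W[v,u].round(2)) for u in range(40,640,80)])
print(robot.get_obs()["position"],robot.get_obs()["q"])
```

```text
[[ 1.     0.001 -0.002  0.625]
 [ 0.001 -0.963 -0.27   0.073]
 [-0.002  0.27  -0.963  0.384]
 [ 0.     0.     0.     1.   ]]
20 [(np.float64(0.34), np.float64(0.15), np.float64(0.0)), (np.float64(0.42), np.float64(0.15), np.float64(-0.0)), (np.float64(0.5), np.float64(0.15), np.float64(-0.0)), (np.float64(0.61), np.float64(0.09), np.float64(0.28)), (np.float64(0.64), np.float64(0.1), np.float64(0.24)), (np.float64(0.7), np.float64(0.12), np.float64(0.15)), (np.float64(0.83), np.float64(0.15), np.float64(-0.0)), (np.float64(0.88), np.float64(0.14), np.float64(0.03))]
60 [(np.float64(0.33), np.float64(0.11), np.float64(-0.0)), (np.float64(0.41), np.float64(0.11), np.float64(-0.0)), (np.float64(0.52), np.float64(0.1), np.float64(0.08)), (np.float64(0.61), np.float64(0.08), np.float64(0.28)), (np.float64(0.64), np.float64(0.09), np.float64(0.24)), (np.float64(0.7), np.float64(0.09), np.float64(0.16)), (np.float64(0.83), np.float64(0.11), np.float64(-0.0)), (np.float64(0.89), np.float64(0.11), np.float64(0.03))]
100 [(np.float64(0.32), np.float64(0.07), np.float64(-0.0)), (np.float64(0.45
[... 2991 characters left out ...]
64(0.67), np.float64(0.02), np.float64(0.32)), (np.float64(0.68), np.float64(0.02), np.float64(0.32))]
380 [(np.float64(0.57), np.float64(0.02), np.float64(0.33)), (np.float64(0.59), np.float64(0.02), np.float64(0.33)), (np.float64(0.6), np.float64(0.02), np.float64(0.33)), (np.float64(0.62), np.float64(0.02), np.float64(0.33)), (np.float64(0.63), np.float64(0.02), np.float64(0.33)), (np.float64(0.64), np.float64(0.03), np.float64(0.34)), (np.float64(0.66), np.float64(0.02), np.float64(0.33)), (np.float64(0.67), np.float64(0.02), np.float64(0.33))]
[6.24405993e-01 1.28361592e-04 2.10763815e-01] [-1.78502915e-01  5.28288455e-01  1.43364131e+00 -2.16919816e-05
  1.18137509e+00 -1.78507898e-01]
```

View pics/w0.png

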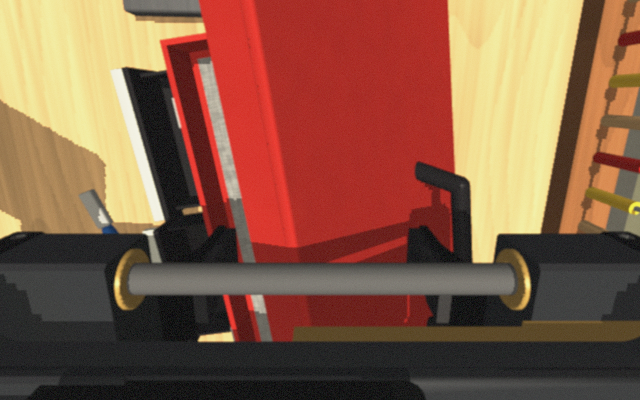

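```bash
python3 -m pendant '[{"jaw":1,"linear":[0,0,-0.3],"twist":0},{"jaw":1,"linear":[0,0,-0.5],"twist":0},{"jaw":1,"linear":[0,0,-0.8],"twist":0},{"jaw":1,"linear":[0,0,-1.2],"twist":0},{"jaw":1,"linear":[0,0,-1.5],"twist":0},{"jaw":1,"linear":[0,0,-1.5],"twist":0},{"jaw":1,"linear":[0,0,-1.5],"twist":0},{"jaw":1,"linear":[0,0,-1.5],"twist":0},{"jaw":1,"linear":[0,0,-1.5],"twist":0},{"jaw":1,"linear":[0,0,-1.5],"twist":0},{"jaw":1,"linear":[0,0,-1.2],"twist":0},{"jaw":0,"linear":[0,0,-1.0],"twist":0}]' 10
python3 -m pendant '[{"jaw":0,"linear":[0,0,0],"twist":-7.025},{"jaw":0,"linear":[0,0,0],"twist":-7.025},{"jaw":0,"linear":[0,0,0],"twist":-7.025},{"jaw":0,"linear":[0,0,0],"twist":-7.025},{"jaw":0,"linear":[0,0,0],"twist":-7.025},{"jaw":0,"linear":[0,0,0],"twist":-7.025},{"jaw":0,"linear":[0,0,0],"twist":-7.025},{"jaw":0,"linear":[0,0,0],"twist":-7.025},{"jaw":0,"linear":[0,0,0],"twist":-7.025},{"jaw":0,"linear":[0,0,0],"twist":-7.025},{"jaw":0,"linear":[0,0,0],"twist":-7.025},{"jaw":0,"linear":[0,0,0],"twist":-7.025}]'
python3 -m pendant '[{"jaw":0,"linear":[0,0,0],"twist":-7.025},{"jaw":0,"linear":[0,0,0],"twist":-7.025},{"jaw":0,"linear":[2,0.5,0],"twist":0},{"jaw":0,"linear":[2,0.5,0],"twist":0},{"jaw":0,"linear":[2,0.5,0],"twist":0},{"jaw":0,"linear":[2,0.5,0],"twist":0},{"jaw":0,"linear":[2,0.5,0],"twist":0},{"jaw":0,"linear":[2,0.5,0],"twist":0},{"jaw":0,"linear":[2,0.5,0],"twist":0},{"jaw":0,"linear":[2,0.5,0],"twist":0},{"jaw":0,"linear":[2,0.5,0],"twist":0},{"jaw":0,"linear":[2,0.6,0],"twist":0}]'
cat >> h.py <<'E'
YAW=np.radians(8.35); O=np.array([.6185,-.0237])
def chest(p):
    p=np.asarray(p); d=p[...,:2]-O; c,s=np.cos(YAW),np.sin(YAW)
    return np.stack([d[...,0]*c+d[...,1]*s,-d[...,0]*s+d[...,1]*c,p[...,2]],-1)
def lips(n):
    c=snap(n); C=chest(cloud(c)); hsv=cv2.cvtColor(c["color"],cv2.COLOR_BGR2HSV)
    x,y,z=np.moveaxis(C,-1,0); m=(hsv[...,1]<70)&(hsv[...,2]>100)&(z>.06)&(z<.08)&(x<-.09)&(x>-.23)
    for nm,s in(("L",1),("R",-1)):
        k=m&(y*s>.01)&(y*s<.15); print(n,nm,k.sum(),np.percentile(x[k],[3,50,97]).round(4),np.percentile(y[k],[3,97]).round(3), z[k].mean().round(4))
    return c,C
E
python3 - <<'E'
from h import *
c,C=lips("scene"); lips("side"); 
o=robot.get_obs(); print(chest(o["position"]).round(4),o["ft_force"].round(2),o["time"],o["grip_width"],o["tool_rot"])
cv2.imwrite("pics/s1.png",c["color"])
E
```

```text
time: 1.15
position: [0.6253, -0.0, 0.3539]
tool_rot: [0.707, 0.707, 0.001, 0.001]
ft_force: [0.4, 0.7, 0.0]
grip_width: 0.0846
grip_force: 0.0
time: 2.15
position: [0.6249, 0.0001, 0.3521]
tool_rot: [0.047, 0.999, 0.0, 0.0]
ft_force: [0.3, -0.6, 0.7]
grip_width: 0.0082
grip_force: 0.0
time: 3.15
position: [0.4186, 0.0215, 0.3521]
tool_rot: [-0.073, 0.997, -0.0, 0.0]
ft_force: [0.6, -0.0, 0.0]
grip_width: 0.0008
grip_force: 0.0
scene L 333 [-0.1592 -0.1535 -0.1467] [0.014 0.14 ] 0.071
scene R 396 [-0.174  -0.1683 -0.1617] [-0.142 -0.014] 0.0712
side L 282 [-0.1564 -0.1502 -0.1436] [0.014 0.137] 0.0713
side R 371 [-0.1713 -0.1647 -0.1559] [-0.141 -0.014] 0.0715
[-0.193   0.0748  0.352 ] [0.44 0.36 0.37] 3.25 0.0008659877762293476 [-7.29057613e-02  9.97338613e-01  2.21141690e-04 -6.26880074e-04]
```

```bash
python3 -m pendant '[{"jaw":0,"linear":[0,0,1.5],"twist":0},{"jaw":0,"linear":[0,0,2.8],"twist":0},{"jaw":0,"linear":[0,0,2.8],"twist":0},{"jaw":0,"linear":[0,0,2.8],"twist":0},{"jaw":0,"linear":[0,0,2.8],"twist":0},{"jaw":0,"linear":[0,0,2.8],"twist":0},{"jaw":0,"linear":[0,0,2.8],"twist":0},{"jaw":0,"linear":[0,0,2.8],"twist":0},{"jaw":0,"linear":[0,0,2.5],"twist":0},{"jaw":0,"linear":[0,0,2],"twist":0},{"jaw":0,"linear":[0,0,1.2],"twist":0},{"jaw":0,"linear":[0,0,0.5],"twist":0}]'
python3 -m pendant '[{"jaw":0,"linear":[-0.3,0,0],"twist":0},{"jaw":0,"linear":[-0.3,0,0],"twist":0},{"jaw":0,"linear":[-0.3,0,0],"twist":0},{"jaw":0,"linear":[-0.3,0,0],"twist":0},{"jaw":0,"linear":[-0.3,0,0],"twist":0}]'
python3 - <<'E'
from h import *
o=robot.get_obs(); print(chest(o["position"]).round(4),o["ft_force"].round(2))
c=snap("wrist"); cv2.imwrite("pics/w1.png",c["color"])
E
```

```text
time: 4.25
position: [0.4202, 0.0213, 0.0768]
tool_rot: [-0.073, 0.997, 0.0, -0.001]
ft_force: [0.0, 0.5, -0.0]
grip_width: 0.0009
grip_force: 0.0
time: 4.67
position: [0.4358, 0.0235, 0.0794]
tool_rot: [-0.073, 0.997, -0.0, 0.001]
ft_force: [-0.2, 0.1, 0.1]
grip_width: 0.0002
grip_force: 0.0
[-0.1739  0.0733  0.0794] [-0.18  0.1   0.06]
```

View pics/w1.png

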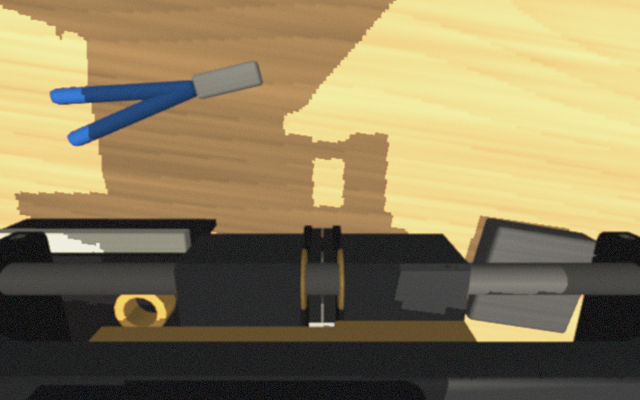

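```bash
python3 -m pendant '[{"jaw":0,"linear":[-0.25,0,0],"twist":0},{"jaw":0,"linear":[-0.25,0,0],"twist":0},{"jaw":0,"linear":[-0.25,0,0],"twist":0},{"jaw":0,"linear":[-0.25,0,0],"twist":0}]'
python3 -m pendant '[{"jaw":0,"linear":[-0.25,0,0],"twist":0},{"jaw":0,"linear":[-0.3,0,0],"twist":0},{"jaw":0,"linear":[-0.3,0,0],"twist":0},{"jaw":0,"linear":[-0.3,0,0],"twist":0},{"jaw":0,"linear":[-0.3,0,0],"twist":0},{"jaw":0,"linear":[-0.3,0,0],"twist":0},{"jaw":0,"linear":[-0.3,0,0],"twist":0},{"jaw":0,"linear":[-0.3,0,0],"twist":0},{"jaw":0,"linear":[-0.3,0,0],"twist":0},{"jaw":0,"linear":[-0.25,0,0],"twist":0},{"jaw":0,"linear":[-0.25,0,0],"twist":0}]'
python3 - <<'E'
from h import *
o=robot.get_obs(); print(chest(o["position"]).round(4),o["ft_force"].round(2))
E
```

```text
time: 5.05
position: [0.4447, 0.0251, 0.0786]
tool_rot: [-0.073, 0.997, -0.0, 0.0]
ft_force: [0.8, 0.4, -0.3]
grip_width: 0.0003
grip_force: 0.0
time: 5.97
position: [0.4759, 0.0297, 0.0786]
tool_rot: [-0.073, 0.997, 0.0, 0.0]
ft_force: [-0.6, 0.2, 0.4]
grip_width: 0.0001
grip_force: 0.0
[-0.1334  0.0735  0.0786] [-0.61  0.16  0.35]
```

Run:
```python
from h import *
c,C=lips("scene"); c2,_=lips("side"); print(robot.nose_length)
a=c["color"][170:330,220:400]; b=c2["color"][150:320,220:400]
o=np.zeros((400,800,3),np.uint8); o[:355,:400]=cv2.resize(a,(400,355),interpolation=2); o[:378,400:]=cv2.resize(b,(400,378),interpolation=2); cv2.imwrite("pics/s2.png",o)
```

```text
scene L 281 [-0.1592 -0.154  -0.1472] [0.014 0.139] 0.0712
scene R 375 [-0.174  -0.1686 -0.1619] [-0.141 -0.015] 0.0713
side L 15 [-0.1561 -0.1512 -0.1466] [0.011 0.016] 0.0706
side R 336 [-0.1714 -0.1652 -0.1577] [-0.142 -0.015] 0.0712
0.017
```

View pics/s2.png

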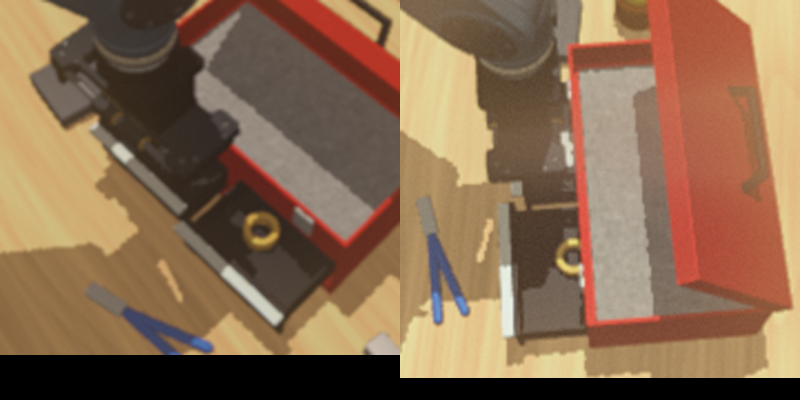

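Run:
```python
from h import *
c=snap("wrist"); C=chest(cloud(c)); cv2.imwrite("pics/w2.png",c["color"])
for v in range(200,345,8): print(v,[tuple(map(float,C[v,u].round(3))) for u in (250,300,310,322,334,345,400)])
c=dict(np.load("scene0.npz")); C=chest(cloud(c)); print("tin",C[240,303].round(3))
print(chest(robot.get_obs()["position"]))
```

```text
200 [(-0.152, 0.033, 0.071), (-0.153, 0.061, 0.074), (-0.153, 0.066, 0.074), (-0.152, 0.072, 0.072), (-0.151, 0.079, 0.07), (-0.152, 0.085, 0.072), (-0.152, 0.115, 0.073)]
208 [(-0.147, 0.033, 0.072), (-0.148, 0.06, 0.072), (-0.148, 0.066, 0.072), (-0.147, 0.072, 0.071), (-0.148, 0.079, 0.072), (-0.147, 0.085, 0.072), (-0.147, 0.115, 0.072)]
216 [(-0.144, 0.034, 0.077), (-0.144, 0.061, 0.076), (-0.144, 0.066, 0.076), (-0.144, 0.072, 0.076), (-0.144, 0.079, 0.076), (-0.144, 0.085, 0.076), (-0.144, 0.115, 0.076)]
224 [(-0.118, 0.021, 0.02), (-0.118, 0.057, 0.02), (-0.118, 0.064, 0.02), (-0.118, 0.072, 0.02), (-0.118, 0.081, 0.021), (-0.118, 0.089, 0.02), (-0.118, 0.128, 0.02)]
232 [(-0.112, 0.02, 0.02), (-0.114, 0.057, 0.026), (-0.144, 0.067, 0.099), (-0.143, 0.072, 0.096), (-0.144, 0.078, 0.098), (-0.112, 0.089, 0.021), (-0.112, 0.129, 0.021)]
240 [(-0.171, 0.054, 0.169), (-0.171, 0.067, 0.17), (-0.145, 0.067, 0.109), (-0.141, 0.072, 0.1), (-0.144, 0.078, 0.108), (-0.171, 0.078, 0.169), (-0.171, 0.093, 0.169)]
248 [(-0.171, 0.055, 0.174), (-0.171, 0.067, 0.174), (-0.143, 0.067, 0.114)
[... 1514 characters left out ...]
3), (-0.124, 0.068, 0.138), (-0.087, 0.073, 0.087), (-0.125, 0.077, 0.14), (-0.158, 0.078, 0.184), (-0.157, 0.09, 0.183)]
328 [(-0.158, 0.057, 0.186), (-0.157, 0.068, 0.186), (-0.157, 0.07, 0.186), (-0.157, 0.072, 0.186), (-0.158, 0.075, 0.186), (-0.157, 0.078, 0.186), (-0.157, 0.09, 0.186)]
336 [(-0.158, 0.057, 0.189), (-0.157, 0.068, 0.189), (-0.158, 0.07, 0.189), (-0.157, 0.072, 0.188), (-0.156, 0.075, 0.187), (-0.158, 0.077, 0.19), (-0.157, 0.089, 0.188)]
344 [(-0.159, 0.058, 0.193), (-0.159, 0.068, 0.193), (-0.159, 0.07, 0.193), (-0.159, 0.072, 0.194), (-0.159, 0.075, 0.194), (-0.159, 0.077, 0.193), (-0.159, 0.088, 0.193)]
tin [-0.101  0.056  0.049]
[-0.13345961  0.07352764  0.07853596]
```

View pics/w2.png

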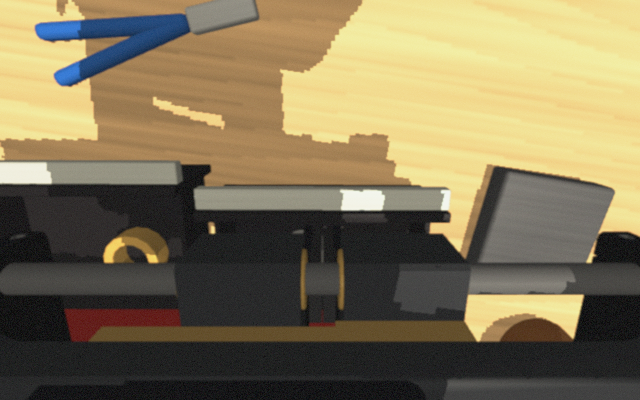

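Run:
```python
from h import *
c=dict(np.load("w0.npz")); W=cloud(c)
print("TCP .6244,0,.2108")
for v in range(215,345,8): print(v,[tuple(map(float,W[v,u].round(3))) for u in (205,215,225,235,415,425,435,445)])
```

```text
TCP .6244,0,.2108
215 [(0.531, -0.019, 0.124), (0.534, -0.024, 0.11), (0.535, -0.033, 0.085), (0.544, -0.034, 0.084), (0.675, 0.01, 0.205), (0.685, 0.005, 0.191), (0.696, -0.0, 0.177), (0.709, -0.006, 0.16)]
223 [(0.53, -0.026, 0.125), (0.535, -0.03, 0.114), (0.536, -0.039, 0.09), (0.543, -0.042, 0.084), (0.676, 0.004, 0.204), (0.685, 0.0, 0.192), (0.696, -0.005, 0.178), (0.709, -0.012, 0.161)]
231 [(0.491, -0.076, 0.02), (0.573, 0.01, 0.23), (0.577, 0.009, 0.226), (0.581, 0.007, 0.223), (0.67, 0.009, 0.227), (0.674, 0.01, 0.229), (0.696, -0.01, 0.179), (0.71, -0.018, 0.16)]
239 [(0.49, -0.086, 0.019), (0.576, 0.01, 0.239), (0.58, 0.009, 0.237), (0.581, 0.003, 0.223), (0.667, 0.009, 0.237), (0.672, 0.009, 0.236), (0.676, 0.01, 0.239), (0.709, -0.023, 0.164)]
247 [(0.574, 0.011, 0.249), (0.577, 0.008, 0.243), (0.581, 0.007, 0.241), (0.581, -0.0, 0.225), (0.667, 0.005, 0.237), (0.67, 0.009, 0.245), (0.673, 0.01, 0.248), (0.677, 0.011, 0.249)]
255 [(0.575, 0.009, 0.252), (0.58, 0.009, 0.254), (0.581, 0.004, 0.243), (0.58, -0.005, 0.225), (0.668, 0.001, 0.238), (0.668, 0.007, 0.249), (0.
[... 1421 characters left out ...]
511, -0.179, 0.037), (0.547, -0.118, 0.121), (0.677, -0.05, 0.214), (0.688, -0.06, 0.2), (0.668, -0.01, 0.27), (0.671, -0.009, 0.271)]
327 [(0.491, -0.181, 0.048), (0.503, -0.179, 0.051), (0.515, -0.178, 0.052), (0.548, -0.122, 0.126), (0.645, 0.023, 0.318), (0.648, 0.023, 0.318), (0.65, 0.023, 0.318), (0.652, 0.023, 0.318)]
335 [(0.471, -0.23, 0.001), (0.484, -0.23, 0.0), (0.497, -0.23, 0.001), (0.547, -0.132, 0.125), (0.645, 0.023, 0.32), (0.647, 0.023, 0.321), (0.649, 0.023, 0.32), (0.651, 0.023, 0.32)]
343 [(0.601, 0.024, 0.325), (0.603, 0.024, 0.324), (0.605, 0.025, 0.325), (0.607, 0.025, 0.325), (0.643, 0.024, 0.325), (0.645, 0.025, 0.325), (0.647, 0.025, 0.325), (0.649, 0.025, 0.325)]
```

```bash
python3 -m pendant '[{"jaw":0,"linear":[0,0,-1],"twist":0},{"jaw":0,"linear":[1,0,0],"twist":0},{"jaw":0,"linear":[1.5,0,0],"twist":0},{"jaw":0,"linear":[1.5,0,0],"twist":0},{"jaw":0,"linear":[1.5,0,0],"twist":0},{"jaw":0,"linear":[0.6,0,0],"twist":0},{"jaw":0,"linear":[0,0,1],"twist":0},{"jaw":0,"linear":[0,0,1],"twist":0},{"jaw":0,"linear":[0,0,1],"twist":0},{"jaw":0,"linear":[0,0,0.9],"twist":0},{"jaw":0,"linear":[0,0,0],"twist":0}]'
python3 - <<'E'
from h import *
o=robot.get_obs(); print(chest(o["position"]).round(4),o["ft_force"].round(2))
c=snap("wrist"); C=chest(cloud(c)); z=C[...,2]
for v in range(212,264,4): print(v,[tuple(map(float,C[v,u].round(3))) for u in (250,310,322,334)])
lips("scene")
E
```

```text
time: 7.03
position: [0.4144, 0.0208, 0.0484]
tool_rot: [-0.073, 0.997, 0.0, -0.001]
ft_force: [0.4, 0.0, 0.4]
grip_width: 0.0001
grip_force: 0.0
[-0.1955  0.0737  0.0484] [0.43 0.03 0.44]
212 [(-0.193, 0.024, -0.001), (-0.193, 0.065, -0.001), (-0.193, 0.073, 0.001), (-0.193, 0.081, -0.0)]
216 [(-0.191, 0.024, 0.001), (-0.19, 0.065, -0.001), (-0.19, 0.073, -0.0), (-0.19, 0.081, 0.0)]
220 [(-0.188, 0.024, 0.001), (-0.187, 0.065, -0.001), (-0.188, 0.073, 0.001), (-0.187, 0.081, -0.001)]
224 [(-0.184, 0.023, -0.001), (-0.184, 0.065, -0.001), (-0.185, 0.073, 0.0), (-0.184, 0.081, -0.0)]
228 [(-0.182, 0.023, -0.0), (-0.207, 0.067, 0.065), (-0.205, 0.073, 0.06), (-0.207, 0.079, 0.064)]
232 [(-0.179, 0.023, 0.0), (-0.207, 0.067, 0.069), (-0.205, 0.073, 0.065), (-0.206, 0.078, 0.068)]
236 [(-0.233, 0.053, 0.136), (-0.207, 0.067, 0.075), (-0.205, 0.073, 0.07), (nan, nan, nan)]
240 [(-0.234, 0.054, 0.14), (-0.207, 0.067, 0.078), (-0.203, 0.073, 0.07), (-0.207, 0.078, 0.078)]
244 [(-0.233, 0.054, 0.14), (-0.207, 0.068, 0.083), (-0.202, 0.073, 0.071), (-0.207, 0.078, 0.083)]
248 [(-0.234, 0.055,
[... 624 characters left out ...]
und(4))
                                                ~~~~~~~~~~~~~^^^^^^^^^^^^^^^^
    return _quantile_unchecked(
        a, q, axis, out, overwrite_input, method, keepdims, weights)
    return _ureduce(a,
                    func=_quantile_ureduce_func,
    ...<5 lines>...
                    overwrite_input=overwrite_input,
                    method=method)
    r = func(a, **kwargs)
    result = _quantile(arr,
                       quantiles=q,
    ...<2 lines>...
                       out=out,
                       weights=wgt)
    slices_having_nans = np.isnan(arr[-1, ...])
                                  ~~~^^^^^^^^^
IndexError: index -1 is out of bounds for axis 0 with size 0
```

```bash
python3 -m pendant '[{"jaw":0,"linear":[-0.5,0,0],"twist":0},{"jaw":0,"linear":[-0.5,0,0],"twist":0},{"jaw":0,"linear":[-0.4,0,0],"twist":0},{"jaw":0,"linear":[-0.3,0,0],"twist":0},{"jaw":0,"linear":[-0.3,0,0],"twist":0},{"jaw":0,"linear":[-0.3,0,0],"twist":0},{"jaw":0,"linear":[-0.3,0,0],"twist":0},{"jaw":0,"linear":[-0.3,0,0],"twist":0},{"jaw":0,"linear":[-0.3,0,0],"twist":0},{"jaw":0,"linear":[-0.3,0,0],"twist":0}]'
python3 - <<'E'
from h import *
o=robot.get_obs(); print(chest(o["position"]).round(4),o["ft_force"].round(2))
c=snap("wrist"); C=chest(cloud(c)); x,y,z=np.moveaxis(C,-1,0)
k=(z>.068)&(z<.075)&(x<-.11)&(c["color"].min(-1)>90)
for s in (1,-1):
    q=k&(y*s>.01)&(y*s<.15); print(s,q.sum(),np.percentile(x[q],[3,97]).round(4) if q.any() else 0)
E
```

```text
time: 7.97
position: [0.4489, 0.0261, 0.0494]
tool_rot: [-0.073, 0.997, 0.0, -0.001]
ft_force: [-2.4, -0.6, 1.8]
grip_width: 0.0006
grip_force: 1.4
[-0.1606  0.0739  0.0494] [-2.41 -0.63  1.77]
1 0 0
-1 2586 [-0.1732 -0.162 ]
```

```bash
python3 -m pendant '[{"jaw":0,"linear":[-0.3,0,0],"twist":0},{"jaw":0,"linear":[-0.3,0,0],"twist":0},{"jaw":0,"linear":[-0.3,0,0],"twist":0},{"jaw":0,"linear":[-0.3,0,0],"twist":0},{"jaw":0,"linear":[-0.3,0,0],"twist":0},{"jaw":0,"linear":[-0.3,0,0],"twist":0},{"jaw":0,"linear":[-0.3,0,0],"twist":0},{"jaw":0,"linear":[-0.3,0,0],"twist":0},{"jaw":0,"linear":[-0.3,0,0],"twist":0},{"jaw":0,"linear":[-0.3,0,0],"twist":0},{"jaw":0,"linear":[-0.3,0,0],"twist":0},{"jaw":0,"linear":[-0.2,0,0],"twist":0}]'
python3 -m pendant '[{"jaw":0,"linear":[-0.15,0,0],"twist":0},{"jaw":0,"linear":[-0.1,0,0],"twist":0},{"jaw":0,"linear":[-0.1,0,0],"twist":0}]'
python3 - <<'E'
from h import *
o=robot.get_obs(); print(chest(o["position"]).round(4),o["ft_force"].round(2))
E
```

```text
time: 9.02
position: [0.485, 0.031, 0.0495]
tool_rot: [-0.073, 0.997, -0.0, 0.0]
ft_force: [-2.3, 0.9, -1.5]
grip_width: 0.0004
grip_force: 1.3
time: 9.27
position: [0.4881, 0.0314, 0.0496]
tool_rot: [-0.073, 0.997, -0.0, 0.0]
ft_force: [-2.3, 0.1, -0.0]
grip_width: 0.0004
grip_force: 1.3
[-0.121   0.0735  0.0496] [-2.26  0.11 -0.04]
```

Still sliding; a few millimetres left until the stop.

```bash
python3 -m pendant '[{"jaw":0,"linear":[-0.1,0,0],"twist":0},{"jaw":0,"linear":[-0.1,0,0],"twist":0},{"jaw":0,"linear":[-0.1,0,0],"twist":0}]'
python3 -m pendant '[{"jaw":0,"linear":[-0.1,0,0],"twist":0},{"jaw":0,"linear":[-0.1,0,0],"twist":0}]'
```

```text
time: 9.52
position: [0.491, 0.0319, 0.0496]
tool_rot: [-0.073, 0.997, -0.0, -0.0]
ft_force: [-2.7, 0.5, -1.6]
grip_width: 0.0001
grip_force: 1.3
time: 9.68
position: [0.4927, 0.0322, 0.0496]
tool_rot: [-0.073, 0.997, 0.0, -0.0]
ft_force: [-4.1, -0.7, -0.4]
grip_width: 0.0007
grip_force: 2.2
```

```bash
python3 -m pendant '[{"jaw":0,"linear":[-0.1,0,0],"twist":0},{"jaw":0,"linear":[-0.1,0,0],"twist":0}]'
python3 -m pendant '[{"jaw":0,"linear":[-0.1,0,0],"twist":0},{"jaw":0,"linear":[0,0,0],"twist":0}]'
```

```text
time: 9.85
position: [0.4927, 0.0322, 0.0495]
tool_rot: [-0.073, 0.997, -0.0, -0.002]
ft_force: [-8.0, -3.0, 4.3]
grip_width: 0.0006
grip_force: 4.1
time: 10.02
position: [0.4927, 0.0322, 0.0495]
tool_rot: [-0.073, 0.997, -0.0, -0.003]
ft_force: [-7.7, -4.0, 3.7]
grip_width: 0.0007
grip_force: 4.2
```

```bash
python3 -m pendant '[{"jaw":0,"linear":[0.3,0,0],"twist":0},{"jaw":0,"linear":[0.6,0,0],"twist":0},{"jaw":0,"linear":[1.4,0,0],"twist":0},{"jaw":0,"linear":[2,0,0],"twist":0},{"jaw":0,"linear":[2,0,0],"twist":0},{"jaw":0,"linear":[2,0,0],"twist":0},{"jaw":0,"linear":[1,-1.5,0],"twist":0},{"jaw":0,"linear":[0,-3,0],"twist":0},{"jaw":0,"linear":[0,-3,0],"twist":0},{"jaw":0,"linear":[0,-3,0],"twist":0},{"jaw":0,"linear":[0,-3,0],"twist":0},{"jaw":0,"linear":[0,-1.3,0],"twist":0}]'
python3 - <<'E'
from h import *
o=robot.get_obs(); print(chest(o["position"]).round(4),o["ft_force"].round(2)); lips("side")
E
```

```text
time: 11.02
position: [0.4294, -0.1325, 0.0502]
tool_rot: [-0.071, 0.997, -0.003, 0.004]
ft_force: [0.9, -1.3, 0.2]
grip_width: 0.0004
grip_force: 0.0
[-0.2029 -0.0802  0.0502] [ 0.85 -1.35  0.24]
side L 271 [-0.1039 -0.0978 -0.0911] [0.014 0.138] 0.071
side R 343 [-0.1708 -0.1646 -0.1556] [-0.141 -0.015] 0.0716
```

```bash
python3 -m pendant '[{"jaw":0,"linear":[-0.4,0,0],"twist":0},{"jaw":0,"linear":[-0.4,0,0],"twist":0},{"jaw":0,"linear":[-0.4,0,0],"twist":0},{"jaw":0,"linear":[-0.3,0,0],"twist":0},{"jaw":0,"linear":[-0.3,0,0],"twist":0},{"jaw":0,"linear":[-0.3,0,0],"twist":0},{"jaw":0,"linear":[-0.3,0,0],"twist":0},{"jaw":0,"linear":[-0.3,0,0],"twist":0},{"jaw":0,"linear":[-0.3,0,0],"twist":0},{"jaw":0,"linear":[-0.3,0,0],"twist":0},{"jaw":0,"linear":[-0.3,0,0],"twist":0},{"jaw":0,"linear":[-0.3,0,0],"twist":0}]'
python3 - <<'E'
from h import *
o=robot.get_obs(); print(chest(o["position"]).round(4),o["ft_force"].round(2))
E
```

```text
time: 12.07
position: [0.4633, -0.121, 0.0493]
tool_rot: [-0.073, 0.997, 0.001, -0.001]
ft_force: [-3.4, 1.4, 0.0]
grip_width: 0.0006
grip_force: 1.4
[-0.1677 -0.0738  0.0493] [-3.35  1.37  0.  ]
```

```bash
python3 -m pendant '[{"jaw":0,"linear":[-0.3,0,0],"twist":0},{"jaw":0,"linear":[-0.3,0,0],"twist":0},{"jaw":0,"linear":[-0.3,0,0],"twist":0},{"jaw":0,"linear":[-0.3,0,0],"twist":0},{"jaw":0,"linear":[-0.3,0,0],"twist":0},{"jaw":0,"linear":[-0.3,0,0],"twist":0},{"jaw":0,"linear":[-0.3,0,0],"twist":0},{"jaw":0,"linear":[-0.3,0,0],"twist":0},{"jaw":0,"linear":[-0.3,0,0],"twist":0},{"jaw":0,"linear":[-0.3,0,0],"twist":0},{"jaw":0,"linear":[-0.3,0,0],"twist":0},{"jaw":0,"linear":[-0.3,0,0],"twist":0}]'
python3 -m pendant '[{"jaw":0,"linear":[-0.2,0,0],"twist":0},{"jaw":0,"linear":[-0.2,0,0],"twist":0},{"jaw":0,"linear":[-0.2,0,0],"twist":0},{"jaw":0,"linear":[-0.2,0,0],"twist":0},{"jaw":0,"linear":[-0.1,0,0],"twist":0}]'
python3 - <<'E'
from h import *
o=robot.get_obs(); print(chest(o["position"]).round(4),o["ft_force"].round(2))
E
```

```text
time: 13.07
position: [0.4999, -0.1164, 0.0495]
tool_rot: [-0.073, 0.997, -0.0, 0.0]
ft_force: [-2.4, 1.0, -1.1]
grip_width: 0.0004
grip_force: 1.4
time: 13.48
position: [0.509, -0.1153, 0.0496]
tool_rot: [-0.073, 0.997, -0.0, 0.0]
ft_force: [-2.4, 0.9, -1.5]
grip_width: 0.0006
grip_force: 1.3
[-0.1217 -0.0747  0.0496] [-2.42  0.9  -1.54]
```

```bash
python3 -m pendant '[{"jaw":0,"linear":[-0.1,0,0],"twist":0},{"jaw":0,"linear":[-0.1,0,0],"twist":0},{"jaw":0,"linear":[-0.1,0,0],"twist":0},{"jaw":0,"linear":[-0.1,0,0],"twist":0},{"jaw":0,"linear":[-0.1,0,0],"twist":0},{"jaw":0,"linear":[-0.1,0,0],"twist":0}]'
python3 -m pendant '[{"jaw":0,"linear":[-0.1,0,0],"twist":0},{"jaw":0,"linear":[-0.1,0,0],"twist":0},{"jaw":0,"linear":[0,0,0],"twist":0}]'
```

```text
time: 13.98
position: [0.5139, -0.1145, 0.0496]
tool_rot: [-0.073, 0.997, -0.0, -0.001]
ft_force: [-6.4, -3.0, 1.4]
grip_width: 0.0005
grip_force: 3.1
time: 14.23
position: [0.5139, -0.1144, 0.0496]
tool_rot: [-0.074, 0.997, 0.0, -0.003]
ft_force: [-8.1, -4.4, 3.0]
grip_width: 0.0003
grip_force: 4.4
```

```bash
python3 -m pendant '[{"jaw":0,"linear":[0.3,0,0],"twist":0},{"jaw":0,"linear":[0.7,0,0],"twist":0},{"jaw":0,"linear":[1.5,0,0],"twist":0},{"jaw":0,"linear":[2,0,0],"twist":0},{"jaw":0,"linear":[1.5,0,0],"twist":0},{"jaw":0,"linear":[0,0,-2],"twist":0},{"jaw":0,"linear":[0,0,-3],"twist":0},{"jaw":0,"linear":[0,0,-3],"twist":0},{"jaw":0,"linear":[0,0,-3],"twist":0},{"jaw":0,"linear":[0,0,-3],"twist":0},{"jaw":0,"linear":[0,0,-3],"twist":0},{"jaw":0,"linear":[0,0,-3],"twist":0}]'
python3 -m pendant '[{"jaw":0,"linear":[0,0,-3],"twist":0},{"jaw":0,"linear":[0,0,-3],"twist":0},{"jaw":0,"linear":[0,0,-2],"twist":0},{"jaw":0,"linear":[0,0,-1],"twist":0},{"jaw":0,"linear":[0,0,0],"twist":0}]'
python3 - <<'E'
from h import *
o=robot.get_obs(); print(chest(o["position"]).round(4),o["ft_force"].round(2))
lips("scene")
c,C=lips("side"); x,y,z=np.moveaxis(C,-1,0); hsv=cv2.cvtColor(c["color"],cv2.COLOR_BGR2HSV)
red=((hsv[...,0]<8)|(hsv[...,0]>172))&(hsv[...,1]>130)&(z>.16)&(z<.3)&(abs(y)<.15)
p=C[red]; 
for y0 in (-.12,-.06,0,.06,.12):
    q=p[abs(p[:,1]-y0)<.02]; 
    if len(q)>20: j=np.argmax(q[:,2]); print(y0,len(q),"top",q[j].round(3))
n=None
q=p
for _ in range(5):
    m=q.mean(0); v=np.linalg.svd(q-m,full_matrices=False)[2][2]; q=p[abs((p-m)@v)<.004]
v*=np.sign(v[0]); print("normal",v.round(3),"angle",np.arctan2(v[0],v[2]).round(3),"off from hinge",((m-[.09,0,.125])@v).round(4),len(q))
E
```

```text
time: 15.23
position: [0.4578, -0.1228, 0.2517]
tool_rot: [-0.073, 0.997, -0.001, 0.002]
ft_force: [-0.4, 0.5, -0.6]
grip_width: 0.0001
grip_force: 0.0
time: 15.65
position: [0.4593, -0.1235, 0.343]
tool_rot: [-0.073, 0.997, -0.002, 0.004]
ft_force: [0.1, 0.0, 0.1]
grip_width: 0.0005
grip_force: 0.0
[-0.172  -0.0756  0.343 ] [0.1 0.  0.1]
scene L 320 [-0.1065 -0.1012 -0.0938] [0.014 0.139] 0.0708
scene R 386 [-0.1069 -0.1014 -0.0942] [-0.14  -0.014] 0.071
side L 285 [-0.1039 -0.0975 -0.091 ] [0.014 0.137] 0.0713
side R 360 [-0.1043 -0.0977 -0.0911] [-0.143 -0.015] 0.0713
-0.12 845 top [ 0.004 -0.116  0.286]
-0.06 590 top [ 0.004 -0.051  0.287]
0 171 top [ 0.006 -0.001  0.286]
0.06 279 top [0.006 0.073 0.288]
0.12 474 top [0.002 0.117 0.287]
normal [ 0.815 -0.002  0.58 ] angle 0.952 off from hinge 0.0232 2532
```

```bash
python3 -m pendant '[{"jaw":0,"linear":[-1,0.5,0],"twist":0},{"jaw":0,"linear":[-2,0.7,0],"twist":0},{"jaw":0,"linear":[-2,0.7,0],"twist":0},{"jaw":0,"linear":[-2,0.7,0],"twist":0},{"jaw":0,"linear":[-2,0.7,0],"twist":0},{"jaw":0,"linear":[-2,0.7,0],"twist":0},{"jaw":0,"linear":[-2,0.7,0],"twist":0},{"jaw":0,"linear":[-2,0.7,0],"twist":0},{"jaw":0,"linear":[-2,0.7,0],"twist":0},{"jaw":0,"linear":[-2,0.7,0],"twist":0},{"jaw":0,"linear":[-2,0.7,0],"twist":0},{"jaw":0,"linear":[-0.8,0,0],"twist":0}]'
python3 -m pendant '[{"jaw":0,"linear":[0,0,1],"twist":0},{"jaw":0,"linear":[0,0,1],"twist":0},{"jaw":0,"linear":[0,0,1],"twist":0},{"jaw":0,"linear":[0,0,1],"twist":0},{"jaw":0,"linear":[0,0,1],"twist":0},{"jaw":0,"linear":[0,0,1],"twist":0},{"jaw":0,"linear":[0,0,0.5],"twist":0},{"jaw":0,"linear":[0,0,0],"twist":0},{"jaw":0,"linear":[0,0,0],"twist":0}]'
python3 - <<'E'
from h import *
o=robot.get_obs(); print(chest(o["position"]).round(4),o["ft_force"].round(2))
c=snap("scene"); cv2.imwrite("pics/s3.png",c["color"])
def T(a,s=.16): return np.array([.0995-s*np.cos(a)+.02*np.sin(a), .125+s*np.sin(a)+.02*np.cos(a)-.011])
for k in np.arange(.97,-.05,-.06): print(round(k,2),T(k).round(4),"per row(3): tool x,z cm",(-(T(k-.06)-T(k))*100/3).round(2))
E
```

```text
time: 16.75
position: [0.6637, -0.0142, 0.3369]
tool_rot: [-0.074, 0.997, 0.001, -0.001]
ft_force: [0.4, -0.3, 0.1]
grip_width: 0.0004
grip_force: 0.0
time: 17.5
position: [0.6617, -0.0169, 0.2744]
tool_rot: [-0.073, 0.997, 0.0, -0.0]
ft_force: [-0.4, 0.0, 1.0]
grip_width: 0.0004
grip_force: 0.0
[0.0437 0.0004 0.2744] [-0.44  0.    0.99]
0.97 [0.0255 0.2573] per row(3): tool x,z cm [0.28 0.16]
0.91 [0.0171 0.2526] per row(3): tool x,z cm [0.27 0.17]
0.85 [0.0089 0.2474] per row(3): tool x,z cm [0.26 0.19]
0.79 [0.0011 0.2417] per row(3): tool x,z cm [0.25 0.2 ]
0.73 [-0.0064  0.2356] per row(3): tool x,z cm [0.24 0.22]
0.67 [-0.0135  0.229 ] per row(3): tool x,z cm [0.22 0.23]
0.61 [-0.0202  0.2221] per row(3): tool x,z cm [0.21 0.25]
0.55 [-0.0265  0.2147] per row(3): tool x,z cm [0.19 0.26]
0.49 [-0.0323  0.2069] per row(3): tool x,z cm [0.18 0.27]
0.43 [-0.0376  0.1989] per row(3): tool x,z cm [0.16 0.28]
0.37 [-0.0424  0.1905] per row(3): tool x,z cm [0.14 0.29]
0.31 [-0.0468  0.1819] per row(3): tool x,z cm [0.13 0.3 ]
0.25 [-0.0506  0.173 ] per row(3): tool x,z cm [0.11 0.3 ]
0.19 [-0.0538  0.1639] per row(3): tool x,z cm [0.09 0.31]
0.13 [-0.0566  0.1546] per row(3): tool x,z cm [0.07 0.31]
0.07 [-0.0587  0.1451] per row(3): tool x,z cm [0.05 0.32]
0.01 [-0.0603  0.1356] per row(3): tool x,z cm [0.03 0.32]
```

View pics/s3.png

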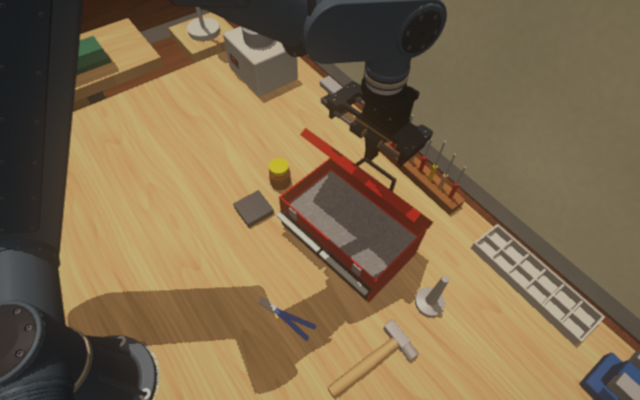

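```bash
python3 -m pendant '[{"jaw":0,"linear":[0.3,0,0.28],"twist":0},{"jaw":0,"linear":[0.3,0,0.28],"twist":0},{"jaw":0,"linear":[0.3,0,0.28],"twist":0},{"jaw":0,"linear":[0.3,0,0.28],"twist":0},{"jaw":0,"linear":[0.3,0,0.28],"twist":0},{"jaw":0,"linear":[0.3,0,0.25],"twist":0},{"jaw":0,"linear":[0.28,0,0.16],"twist":0},{"jaw":0,"linear":[0.28,0,0.16],"twist":0},{"jaw":0,"linear":[0.28,0,0.16],"twist":0}]'
python3 - <<'E'
from h import *
o=robot.get_obs(); print(chest(o["position"]).round(4),o["ft_force"].round(2))
E
```

```text
time: 18.3
position: [0.6367, -0.0205, 0.2541]
tool_rot: [-0.073, 0.997, -0.0, 0.002]
ft_force: [2.7, 0.8, 3.3]
grip_width: 0.0007
grip_force: 2.0
[0.0185 0.0005 0.2541] [2.66 0.77 3.33]
```

```bash
python3 -m pendant '[{"jaw":0,"linear":[0.27,0,0.17],"twist":0},{"jaw":0,"linear":[0.27,0,0.17],"twist":0},{"jaw":0,"linear":[0.27,0,0.18],"twist":0},{"jaw":0,"linear":[0.26,0,0.19],"twist":0},{"jaw":0,"linear":[0.26,0,0.19],"twist":0},{"jaw":0,"linear":[0.26,0,0.2],"twist":0},{"jaw":0,"linear":[0.25,0,0.2],"twist":0},{"jaw":0,"linear":[0.25,0,0.2],"twist":0},{"jaw":0,"linear":[0.25,0,0.21],"twist":0},{"jaw":0,"linear":[0.24,0,0.22],"twist":0},{"jaw":0,"linear":[0.24,0,0.22],"twist":0},{"jaw":0,"linear":[0.23,0,0.22],"twist":0}]'
python3 - <<'E'
from h import *
o=robot.get_obs(); print(chest(o["position"]).round(4),o["ft_force"].round(2))
E
```

```text
time: 19.3
position: [0.6053, -0.0251, 0.2293]
tool_rot: [-0.073, 0.997, 0.0, -0.0]
ft_force: [3.0, 1.4, 1.5]
grip_width: 0.0005
grip_force: 1.7
[-0.0133  0.0006  0.2293] [2.96 1.4  1.49]
```

```bash
python3 -m pendant '[{"jaw":0,"linear":[0.22,0,0.23],"twist":0},{"jaw":0,"linear":[0.22,0,0.23],"twist":0},{"jaw":0,"linear":[0.22,0,0.24],"twist":0},{"jaw":0,"linear":[0.21,0,0.25],"twist":0},{"jaw":0,"linear":[0.21,0,0.25],"twist":0},{"jaw":0,"linear":[0.2,0,0.25],"twist":0},{"jaw":0,"linear":[0.19,0,0.26],"twist":0},{"jaw":0,"linear":[0.19,0,0.26],"twist":0},{"jaw":0,"linear":[0.19,0,0.27],"twist":0},{"jaw":0,"linear":[0.18,0,0.27],"twist":0},{"jaw":0,"linear":[0.18,0,0.27],"twist":0},{"jaw":0,"linear":[0.17,0,0.28],"twist":0}]'
python3 -m pendant '[{"jaw":0,"linear":[0.16,0,0.28],"twist":0},{"jaw":0,"linear":[0.16,0,0.28],"twist":0},{"jaw":0,"linear":[0.15,0,0.29],"twist":0},{"jaw":0,"linear":[0.14,0,0.29],"twist":0},{"jaw":0,"linear":[0.14,0,0.29],"twist":0},{"jaw":0,"linear":[0.14,0,0.3],"twist":0}]'
python3 - <<'E'
from h import *
o=robot.get_obs(); print(chest(o["position"]).round(4),o["ft_force"].round(2))
E
```

```text
time: 20.3
position: [0.5817, -0.0285, 0.1986]
tool_rot: [-0.073, 0.997, 0.0, -0.0]
ft_force: [0.7, 0.9, 3.2]
grip_width: 0.0008
grip_force: 1.5
time: 20.8
position: [0.5727, -0.0298, 0.1813]
tool_rot: [-0.073, 0.997, 0.0, -0.0]
ft_force: [2.0, 2.1, 2.4]
grip_width: 0.0004
grip_force: 1.5
[-0.0462  0.0006  0.1813] [1.98 2.06 2.38]
```

Tracking the arc (a ≈ 0.31). Continue, slowing near the stop.

```bash
python3 -m pendant '[{"jaw":0,"linear":[0.13,0,0.3],"twist":0},{"jaw":0,"linear":[0.13,0,0.3],"twist":0},{"jaw":0,"linear":[0.12,0,0.3],"twist":0},{"jaw":0,"linear":[0.11,0,0.3],"twist":0},{"jaw":0,"linear":[0.11,0,0.3],"twist":0},{"jaw":0,"linear":[0.1,0,0.31],"twist":0},{"jaw":0,"linear":[0.09,0,0.31],"twist":0},{"jaw":0,"linear":[0.09,0,0.31],"twist":0},{"jaw":0,"linear":[0.08,0,0.31],"twist":0},{"jaw":0,"linear":[0.05,0,0.2],"twist":0},{"jaw":0,"linear":[0.05,0,0.2],"twist":0},{"jaw":0,"linear":[0.04,0,0.2],"twist":0}]'
python3 -m pendant '[{"jaw":0,"linear":[0.04,0,0.2],"twist":0},{"jaw":0,"linear":[0.03,0,0.2],"twist":0},{"jaw":0,"linear":[0.03,0,0.15],"twist":0},{"jaw":0,"linear":[0.02,0,0.15],"twist":0}]'
python3 - <<'E'
from h import *
o=robot.get_obs(); print(chest(o["position"]).round(4),o["ft_force"].round(2))
E
```

```text
time: 21.8
position: [0.562, -0.0314, 0.148]
tool_rot: [-0.073, 0.997, 0.0, -0.0]
ft_force: [-0.5, 1.1, 2.4]
grip_width: 0.0007
grip_force: 1.4
time: 22.13
position: [0.5607, -0.0316, 0.141]
tool_rot: [-0.073, 0.997, 0.0, -0.0]
ft_force: [-1.5, 2.8, 2.6]
grip_width: 0.0001
grip_force: 1.4
[-0.0583  0.0006  0.141 ] [-1.47  2.8   2.6 ]
```

```bash
python3 -m pendant '[{"jaw":0,"linear":[0.02,0,0.12],"twist":0},{"jaw":0,"linear":[0.01,0,0.12],"twist":0},{"jaw":0,"linear":[0.01,0,0.1],"twist":0},{"jaw":0,"linear":[0.01,0,0.1],"twist":0},{"jaw":0,"linear":[0,0,0.1],"twist":0}]'
python3 -m pendant '[{"jaw":0,"linear":[0,0,0.1],"twist":0},{"jaw":0,"linear":[0,0,0.1],"twist":0},{"jaw":0,"linear":[0,0,0.1],"twist":0}]'
python3 -m pendant '[{"jaw":0,"linear":[0,0,0.1],"twist":0},{"jaw":0,"linear":[0,0,0],"twist":0}]'
```

```text
time: 22.55
position: [0.5603, -0.0319, 0.1357]
tool_rot: [-0.073, 0.997, -0.0, -0.0]
ft_force: [-1.8, -0.0, 3.6]
grip_width: 0.0001
grip_force: 1.5
time: 22.8
position: [0.5604, -0.032, 0.1343]
tool_rot: [-0.073, 0.997, -0.0, -0.0]
ft_force: [-6.8, 1.2, 20.0]
grip_width: 0.0004
grip_force: 9.8
time: 22.97
position: [0.5604, -0.0319, 0.1343]
tool_rot: [-0.073, 0.997, -0.0, 0.0]
ft_force: [-6.7, 0.9, 18.1]
grip_width: 0.0002
grip_force: 9.0
```

Dead stop reached (18 N, position fixed at lid ≈ 0). Lift off and verify.

```bash
python3 -m pendant '[{"jaw":0,"linear":[0,0,-0.2],"twist":0},{"jaw":0,"linear":[0,0,-0.3],"twist":0},{"jaw":0,"linear":[0,0,-1],"twist":0},{"jaw":0,"linear":[0,0,-2],"twist":0},{"jaw":0,"linear":[0,0,-3],"twist":0},{"jaw":0,"linear":[0,0,-3],"twist":0},{"jaw":0,"linear":[0,0,-3],"twist":0},{"jaw":0,"linear":[0,0,-3],"twist":0},{"jaw":0,"linear":[0,0,-2],"twist":0},{"jaw":0,"linear":[0,0,-1],"twist":0},{"jaw":0,"linear":[0,0,0],"twist":0},{"jaw":0,"linear":[0,0,0],"twist":0}]'
python3 - <<'E'
from h import *
lips("scene"); c,C=lips("side"); x,y,z=np.moveaxis(C,-1,0); hsv=cv2.cvtColor(c["color"],cv2.COLOR_BGR2HSV)
red=((hsv[...,0]<8)|(hsv[...,0]>172))&(hsv[...,1]>130)&(z>.13)&(z<.2)&(abs(y)<.14)
p=C[red]
for a,b in((-.09,-.05),(-.05,0),(0,.05),(.05,.09)):
    q=p[(p[:,0]>a)&(p[:,0]<b)]; print(a,len(q),np.median(q[:,2]).round(4) if len(q) else 0)
cv2.imwrite("pics/s4.png",c["color"])
print(robot.get_obs()["ft_force"].round(2))
E
```

```text
time: 23.97
position: [0.5604, -0.0316, 0.3164]
tool_rot: [-0.073, 0.997, 0.0, -0.0]
ft_force: [0.2, -0.3, -0.0]
grip_width: 0.0003
grip_force: 0.0
scene L 309 [-0.1065 -0.1013 -0.0941] [0.014 0.139] 0.071
scene R 281 [-0.1068 -0.1019 -0.0962] [-0.139 -0.014] 0.0714
side L 86 [-0.104  -0.1003 -0.0936] [0.012 0.117] 0.071
side R 277 [-0.1039 -0.0987 -0.0936] [-0.141 -0.015] 0.0709
-0.09 1081 0.1438
-0.05 1515 0.1437
0 2358 0.1439
0.05 2048 0.1438
[ 0.35 -0.53 -0.74]
```

View pics/s4.png

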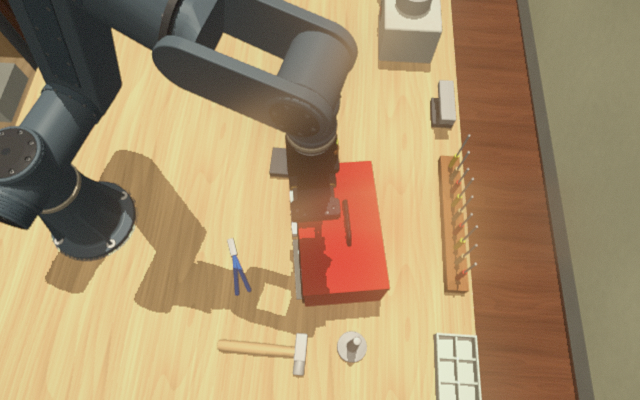

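The picture shows the lid level and shut (around 345,230), both lips flush at the front (about 297,250), and the pliers, hammer and mandrel where they were.

```bash
python3 -c "
from rig import robot
print(robot.hand_in())"
```

```text
the job is handed in; nothing more can be done
None
```

The job is handed in: both drawers are fully home, the lid is shut (level at about 144 mm all along), and the arm is clear of everything, at about 24 s; on a first pass the closed fingertips rode about 3 cm higher than the readout implied and passed over the left drawer's lip without touching anything.

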